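# Change the source on the desk speaker controller without a thump

### The job

Change over the source on the speaker controller as one should, so the speakers do not thump: first turn the large level knob anticlockwise all the way back to its zero stop, and only then turn the smaller source selector until it clicks home with its pointer at the three-dot mark. Leave both knobs there, and do not shift or knock over the speaker, bottle, mug and pen cup that stand close around the controller.

Things in the scene. Friction and masses are not known exactly. Their poses are not given: they have to be found in the camera images.
- console: speaker controller: black fixed case, 156 mm deep (x), 214 mm wide (y), with a dark grey flat panel that slopes 10 degrees up along x: 52 mm above the desk in the middle, 39 mm at the front, 65 mm at the rear. Origin: centre of its underside; x away from its user, y to the left, z up. The level knob's axis meets the panel's mid-line at y = -48 mm, the source selector's at y = +52 mm.
- level_axis (a point): on the level knob's axis, on top of its black skirt (84 mm diameter), 11 mm above the panel. z: out along the axis; x: along the grip bar to its pointer end; turns with the knob. The aluminium grip bar across the skirt is 14 mm thick, 24 mm high above the skirt, 36 mm long each side of the axis; at the pointer end a pointed nose goes on to 43 mm and a dark line runs on top.
- level (a joint): level knob angle, rad: 0 at its zero stop (thick white bar on the panel; pointer then 150 degrees anticlockwise from the console's x), grows clockwise seen from above, to 5.24 at the other stop; thin white scale lines grow with the level. Stays where it is left; turning takes about 0.06 N m (2.5 N at 24 mm from the axis).
- selector_axis (a point): on the source selector's axis, on top of its black skirt (54 mm diameter), 8 mm above the panel. z: out along the axis; x: along the grip bar to its pointer end; turns with the knob. The aluminium grip bar is 12 mm thick, 24 mm high above the skirt, 31 mm long each side of the axis; at the pointer end a pointed nose goes on to 37 mm and a dark line runs on top.
- selector_nose (a point): tip of the source selector's pointed nose, at the top of the bar, 37 mm from the axis; turns with the knob.
- selector (a joint): source selector angle, rad: it clicks into four places, marked by one, two, three and four white dots, at 0, 0.785, 1.571 and 2.356 (pointer 67.5 degrees anticlockwise from the console's x at 0; grows clockwise seen from above), stops just beyond the ends. A click takes about 0.1 N m (5 N at 20 mm); past half way it jumps by itself to the next place.
- speaker: dark wooden desk speaker, loose, 1.9 kg: 130 mm deep (x), 110 mm wide (y), 200 mm high; stands behind the controller's left half. Origin: centre of its underside.
- bottle: steel drinking bottle, loose, about 0.55 kg: 72 mm diameter, 215 mm high. Origin: centre of its underside. Bottle, mug and pen cup stand to the right of, behind and to the left of the controller, in any order, 15 to 45 mm from it.
- mug: white mug, loose, about 0.35 kg: 78 mm diameter, 95 mm high, its handle reaching 76 mm from its middle along its y. Origin: centre of its underside.
- pen_cup: dark steel pen cup, loose, 0.3 kg: 76 mm diameter, 100 mm high, with pens fixed in it up to 164 mm high and at most 36 mm from its middle. Origin: centre of its underside.

How it is judged:
On the way, in this order (a step that is already met when the one before it is completed fails the run):
1. the level knob is back at its zero stop (within 0.07 rad) (value of joint level below 0.07 rad), for 0.2 s.
2. with the level still at zero, the selector is at the three-dot mark (within 0.12 rad) (value of joint level below 0.07 rad and value of joint selector between 1.451 and 1.691 rad), for 0.2 s.
At the end, for the whole second after the job is handed in: the level knob rests within 0.07 rad of its zero stop, the selector rests within 0.12 rad of the three-dot mark, and speaker, bottle, mug and pen cup stand within 20 mm of where they were (all of step 2 and velocity of joint level between -0.05 and 0.05 rad/s and velocity of joint selector between -0.1 and 0.1 rad/s and distance of each of speaker, bottle, mug, pen_cup from where it was at the start of the episode below 0.02 m); the robot touches nothing.
It fails at once if the speaker, bottle, mug or pen cup is shifted more than 20 mm or tipped more than 0.25 rad (distance of any of speaker, bottle, mug, pen_cup from where it was at the start of the episode above 0.02 m or angle between any of speaker, bottle, mug, pen_cup's own z axis and vertical above 0.25 rad).
It fails at once if the source selector is turned away from its first place (its nose moved over 20 mm) while the level is not at zero (value of joint level above 0.07 rad and distance of selector_nose from where it was at the start of the episode above 0.02 m).
It also fails if it takes over 72 s, if anything falls off the work surface, if the arm or the gripper's body presses on something with over 40 N, if the wrist force passes 120 N, or if a joint passes its speed limit or range.

### The arm

A 6-joint arm with a two-finger parallel gripper is mounted at the origin on the work surface. World frame = base frame: x ahead of the robot, y to its left, z up, the work surface at z = 0. Lengths are in m, angles in rad, forces in N, time in s.
With the tool pointing down it reaches from about 0.4 to 0.825 m from the base axis. Payload 7 kg.
Tool frame: the origin (TCP) lies between the finger pads; the fingertips stand 11 mm ahead of it and the grasp point (between the pads) lies 8 mm behind it (arm.tips_ahead is the distance from the TCP to the fingertips, in m); z points along the fingers, x is the direction in which the jaws open and shut, and the axes are right-handed (so a half turn about z gives the same grasp; the last joint's range is limited). The gripper opens to 88 mm and grips with 3 to 60 N. Pads are 19 mm wide; open, the fingers measure 130 mm over their backs; the gripper's body (78 mm by 193 mm) begins 47 mm behind the grasp point.
Start: joints at [-1.022, 0.359, 0.012, 0, -1.224, -0.288], TCP at [0.174, -0.652, 0.238] pointing down, gripper open.
Joint ranges: [-3.07, 3.07], [-1.43, 2.12], [-1.02, 1.25], [-3.03, 1.67], [-3.05, -0], [-3.03, 3.03]. Speed limits (rad/s): [2.39, 2.39, 3.01, 3.14, 3.14, 3.14].

### API

Orientations are given as [roll, pitch, yaw] about the fixed x, y, z axes, in that order (R = Rz(yaw) Ry(pitch) Rx(roll)).
In Python, from station import arm, optics, finder gives the robot as it stands. The module is installed in compiled form; this text tells all that it offers.
- The arm moves only by the tool apply_moves, never from a script. Its argument "increments" is one flat list of numbers, 6 for each row, row after row: the shift along the world's x, y, z in m, then the turn, a rotation vector about the world's x, y, z in rad. In form: [tx, ty, tz, rx, ry, rz, tx, ty, tz, rx, ry, rz, ...]. A call has 1 to 20 rows; each row shifts and turns the pose as measured when the row begins; what a row does not reach is not made up. A row lasts 1/12 s, in which the tool goes at most 41.7 mm and 7.16 degrees, less where a joint would pass 70% of its speed; a pose out of reach is approached as far as the arm can. A call with a gripper value outside its range is refused whole. "hand" is the closure, from 0 (fully open) to 1 (shut), set as the call begins (left out, the last holds). The fingers move at their own pace and stop on an object; "force" is the grip in N (left out, the last holds). Time passes only in rows, so rows that do not move let the fingers close. It gives the time, the measured TCP pose, the force and the opening at its end, in the units of the state.
- arm.get_state(): the state, without advancing time (a new reading comes with each control period).
- optics.grab_frame(name): name is "side" or "top"; returns the picture (384x512x3 uint8, red, green, blue); there is no depth.
- optics.camera_model(name): a dict with "fx", "fy", "cx", "cy" (pixels), "dist_coeffs" ([k1, k2, p1, p2, k3] as OpenCV has them; the pictures are not rectified), "world_to_cam" (4x4, takes a point from world to camera coordinates). Camera axes: x right, y up, looking along -z (the intrinsics and any distortion apply to the point x, -y, -z); pixel columns grow to the right and rows downward; lengths in m; the calibration is good to about 2 mm. A picture is of the moment at which its call begins. camera_model takes no time and is no camera call.
- arm.job_done(): hands the job in, once; it reports no verdict.
Trained networks look in the newest picture that a camera, given by its name, has taken for a name from the list of things; names that differ only in an ending like _2 or _b are one class to them, and where a whole thing is asked for, a point or a joint stands for the part that bears it (a point fixed in the world has none). Each returns a list of dicts, best first, with "conf" (0 to 1); they miss things now and then, are a little off and sometimes report something else, mostly with a low value. They report only what shows in the picture. A call takes as long as a camera call.
- finder.find_in(camera, name): "box" ([left, top, right, bottom] in pixels, round what is visible of it).
- finder.landmark_of(camera, name): "point" ([column, row] in pixels: a listed point, or the origin of a listed thing).
The state is a dict: "t": time; "q": joint angles; "qd": joint speeds; "joint_efforts": joint torques, N m; "eef_pos": TCP position; "ee_rot": TCP orientation; "force": force on the tool from outside, world axes, zero at the start; "moment": the same for the moment, N m; "width": finger opening in m.
Only numpy, scipy, OpenCV 4.12 (cv2) and the standard library are available. Lean on these libraries where they do the work, as an engineer would, in place of code of your own. Each camera call takes 0.05 s, during which the arm holds its last target. There are 200 camera calls.

## Working session

There is one attempt and no reset: what is moved stays moved. The work goes in short steps, Python scripts to look and compute and a tool call to move; the robot and the scene stay as the last step left them, time stands still between calls to the robot, and variables do not carry over. Pictures are saved under pics/ and viewed, about 8 in all and at most 12, crops included, and the job is handed in when it is done.

Besides the shell and the picture viewer there is one more tool, called after "Emit:" by a JSON object that holds its "op" and its "data". apply_moves: Moves the arm, as the interface text tells. Its arguments: {"type":"object","properties":{"increments":{"type":"array"},"hand":{"type":"number"},"force":{"type":"number"}},"required":["increments"]}

```bash
mkdir -p pics; cat > h.py <<'E'
import numpy as np,cv2
from station import arm,optics,finder
def ray(cam,px):
    m=optics.camera_model(cam);K=np.array([[m['fx'],0,m['cx']],[0,m['fy'],m['cy']],[0,0,1.]])
    u=cv2.undistortPoints(np.array([[px]],float),K,np.array(m['dist_coeffs']))[0,0]
    T=np.array(m['world_to_cam']);R=T[:3,:3];o=-R.T@T[:3,3]
    return o,R.T@np.array([u[0],-u[1],-1.])
def onz(cam,px,z):
    o,d=ray(cam,px);return o+d*(z-o[2])/d[2]
def proj(cam,P):
    m=optics.camera_model(cam);T=np.array(m['world_to_cam']);K=np.array([[m['fx'],0,m['cx']],[0,m['fy'],m['cy']],[0,0,1.]])
    c=np.atleast_2d(P)@T[:3,:3].T+T[:3,3];c=c*[1,-1,-1]
    return cv2.projectPoints(c,np.zeros(3),np.zeros(3),K,np.array(m['dist_coeffs']))[0][:,0]
def tri(p1,p2):
    o1,d1=ray('top',p1);o2,d2=ray('side',p2)
    A=np.stack([d1,-d2],1);s=np.linalg.lstsq(A,o2-o1,rcond=None)[0]
    a,b=o1+d1*s[0],o2+d2*s[1];return (a+b)/2,np.linalg.norm(a-b)
E
python3 - <<'E'
from h import *
np.set_printoptions(precision=4,suppress=True)
f={}
for c in('top','side'):
    f[c]=optics.grab_frame(c);cv2.imwrite(f'pics/{c}0.png',f[c][:,:,::-1])
for n in['console','level_axis','selector_axis','selector_nose','speaker','bottle','mug','pen_cup']:
    r={c:finder.landmark_of(c,n)[:2] for c in f}
    print(n,{c:[(np.round(x['point'],1),round(x['conf'],2)) for x in r[c]] for c in r})
    if r['top'] and r['side']: print('   ',*tri(r['top'][0]['point'],r['side'][0]['point']))
for c in f: m=optics.camera_model(c);T=np.array(m['world_to_cam']);print(c,-T[:3,:3].T@T[:3,3],m['fx'])
print(arm.get_state())
E
```

```text
console {'top': [(array([292.4, 204.8]), 0.71)], 'side': [(array([308.5, 221.7]), 0.7)]}
    [ 0.5547 -0.0255 -0.0053] 0.0022704904279361032
level_axis {'top': [(array([317.7, 210.9]), 0.74), (array([340.1, 156.2]), 0.71)], 'side': [(array([332.9, 190.1]), 0.91)]}
    [ 0.5364 -0.0739  0.0634] 0.0011059114932303257
selector_axis {'top': [(array([277.1, 197.4]), 0.7)], 'side': [(array([294.2, 204. ]), 0.8)]}
    [0.5674 0.0116 0.06  ] 0.0015932127152824293
selector_nose {'top': [(array([261.2, 182.3]), 0.87)], 'side': [(array([276.2, 196.9]), 0.89), (array([312.6, 218.9]), 0.36)]}
    [0.5946 0.0422 0.082 ] 0.010693906697958054
speaker {'top': [(array([294. , 134.5]), 0.76)], 'side': [(array([257. , 183.4]), 0.97), (array([332.4, 188. ]), 0.44)]}
    [ 0.7204 -0.0355  0.0007] 0.005691039289580664
bottle {'top': [(array([222.5, 178. ]), 0.87), (array([318.6, 212.4]), 0.28)], 'side': [(array([228.9, 242.7]), 0.69)]}
    [0.622  0.138  0.0037] 0.0006703857680791795
mug {'top': [(array([341.5, 151.7]), 0.64)], 'side': [(array([303.1, 175. ]), 0.8)]}
    [ 0.6763 -0.1497 -0.0123] 0.010342006143778306
pen_cup {'top': [(array([369.2, 221.6]), 0.95), (array([318.5, 210.9]), 0.64)], 'side': [(array([371. , 191.5]), 0.72), (array([234.8, 244.8]), 0.34)]}
    [ 0.512  -0.1995 -0.    ] 0.0017438382056849094
top [0.502  0.0311 0.8157] 349.7139891705959
side [0.2127 0.4729 0.5702] 389.5885894106539
{'t': 0.9, 'q': array([-1.0219,  0.3586,  0.0119, -0.    , -1.2241, -0.2881]), 'qd': array([ 0.0003, -0.0024, -0.0005, -0.0008, -0.001 , -0.0003]), 'joint_efforts': array([  0.0012, -58.236 ,  29.33  ,   7.0026,   0.0126,  -0.    ]), 'eef_pos': array([ 0.1741, -0.6522,  0.2376]), 'ee_rot': array([3.1416, 0.0001, 1.8316]), 'force': array([ 0.2889, -0.1486,  0.3629]), 'moment': array([ 0.0289,  0.0303, -0.0345]), 'width': 0.08704539271359918}
```

View pics/top0.png

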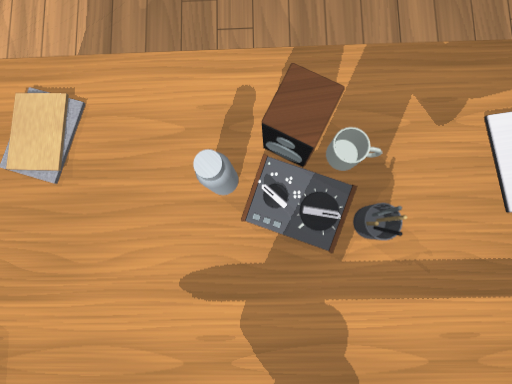

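View pics/side0.png

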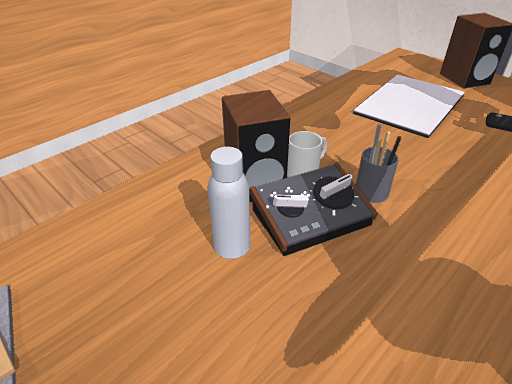

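```bash
cat >> h.py <<'E'
a=np.deg2rad(10);RY=np.array([[np.cos(a),0,-np.sin(a)],[0,1,0],[np.sin(a),0,np.cos(a)]])
def Rz(t): return np.array([[np.cos(t),-np.sin(t),0],[np.sin(t),np.cos(t),0],[0,0,1]])
def frame(p):  # panel frame: origin mid panel
    R=Rz(p[2])@RY; o=np.array([p[0],p[1],.052]); return o,R
def pt(p,v): o,R=frame(p);return o+R@np.array(v)
E
python3 - <<'E'
from h import *
from scipy.optimize import least_squares
np.set_printoptions(precision=4,suppress=True)
obs=[('top','c',(292.4,204.8)),('side','c',(308.5,221.7)),('top','l',(317.7,210.9)),('side','l',(332.9,190.1)),('top','s',(277.1,197.4)),('side','s',(294.2,204))]
P=lambda p,k:{'c':np.array([p[0],p[1],0]),'l':pt(p,[0,-.048,.011]),'s':pt(p,[0,.052,.008])}[k]
f=lambda p:np.concatenate([proj(c,P(p,k))[0]-o for c,k,o in obs])
r=least_squares(f,[.555,-.03,-.35],loss='soft_l1');print(r.x,np.rad2deg(r.x[2]),f(r.x))
p=r.x;np.save('p.npy',p)
for c,b in(('top',(235,140,370,260)),('side',(240,150,390,260))):
    im=cv2.imread(f'pics/{c}0.png')[b[1]:b[3],b[0]:b[2]]
    s=5;im=cv2.resize(im,None,fx=s,fy=s,interpolation=cv2.INTER_CUBIC)
    for x in[-.077,.077]:
        for y in[-.107,.107]:
            q=(proj(c,pt(p,[x,y,0]))[0]-b[:2]+.5)*s;cv2.circle(im,tuple(map(int,q)),4,(0,255,0),1)
    for k in'ls':
        q=(proj(c,P(p,k))[0]-b[:2]+.5)*s;cv2.circle(im,tuple(map(int,q)),4,(0,0,255),1)
    cv2.imwrite(f'pics/{c}c.png',im)
E
```

```text
[ 0.5537 -0.0297 -0.3253] -18.636240047385023 [ 2.2595  0.6111  1.2755 -2.6687  0.4236  0.1538 -0.172   0.0176 -3.6951
 -0.3393 -3.8053  1.6221]
```

View pics/topc.png

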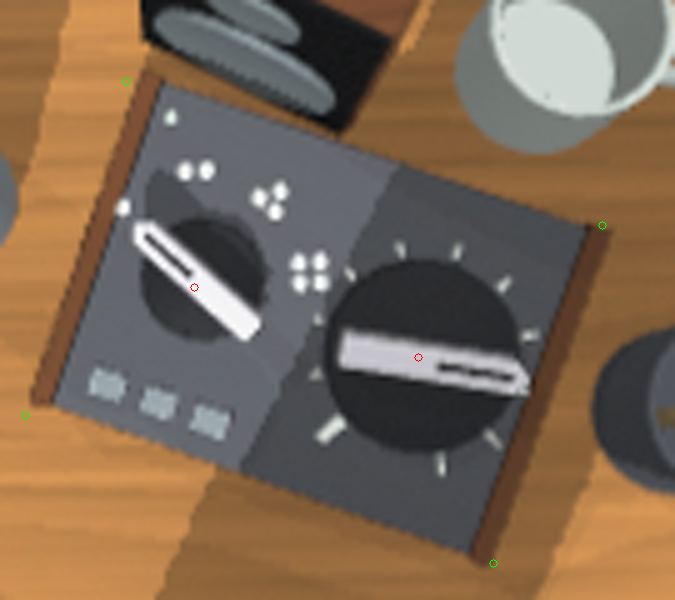

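View pics/sidec.png

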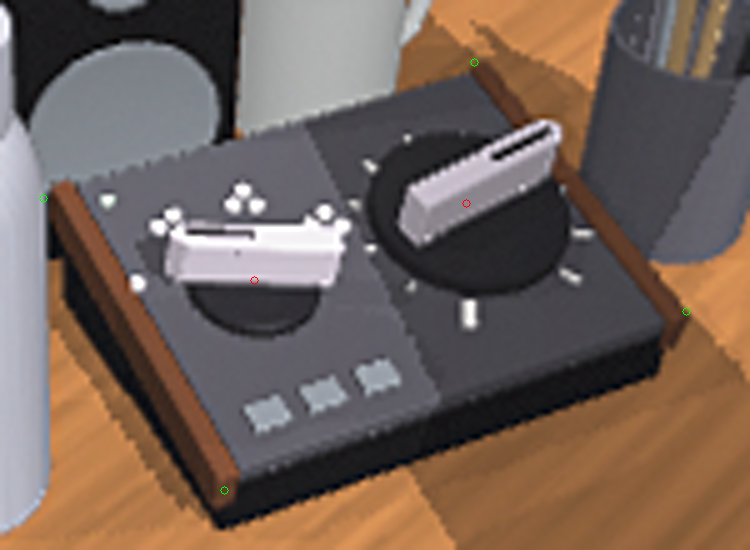

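```bash
python3 - <<'E'
from h import *
from scipy.optimize import least_squares
np.set_printoptions(precision=4,suppress=True)
obs=[('top','l',(318.9,210.9),1),('side','l',(332.9,190.3),.7),('top','s',(275.1,195.3),1),('side','s',(290.5,206),.7)]
P=lambda p,k:{'c':np.array([p[0],p[1],0]),'l':pt(p,[0,-.048,.011]),'s':pt(p,[0,.052,.008])}[k]
f=lambda p:np.concatenate([w*(proj(c,P(p,k))[0]-o) for c,k,o,w in obs])
r=least_squares(f,[.555,-.03,-.35]);p=r.x;np.save('p.npy',p);print(p,np.rad2deg(p[2]),f(p))
o,R=frame(p)
def onplane(c,px,h):
    oo,d=ray(c,px);n=R[:,2];s=((o+n*h-oo)@n)/(d@n);return R.T@(oo+s*d-o)
cv=lambda q:np.array(q)/5-.5+[235,140]
for n,A,B,h in(('level',(340,348),(527,387),.035),('sel',(253,333),(138,228),.032)):
    a_,b=onplane('top',cv(A),h),onplane('top',cv(B),h);d=b-a_;print(n,a_,b,np.rad2deg(np.arctan2(d[1],d[0])))
print('zero bar',onplane('top',cv((331,430)),0),'3dots',onplane('top',cv((271,200)),0))
loc=lambda w:Rz(-p[2])@(w-[p[0],p[1],0])
for n,px in(('bl',(291,63)),('br',(343,90)),('fl',(263,125))): print('spk top',n,loc(onz('top',px,.2)))
for n,w in(('spk',(.7204,-.0355,0)),('bot',(.622,.138,0)),('mug',(.6763,-.1497,0)),('pen',(.512,-.1995,0))): print(n,loc(np.array(w)))
print('bottle top',loc(onz('top',(207,163),.215)),'mugtop',loc(onz('top',(353,147),.095)))
for c in('top','side'):
  for n in('bottle','mug','pen_cup','speaker'): print(c,n,[(np.round(x['box']),round(x['conf'],2)) for x in finder.find_in(c,n)[:1]])
E
```

```text
[ 0.5551 -0.0319 -0.3535] -20.255229510691265 [ 0.0012  0.0943  0.1918 -0.3966 -0.5213  0.4678 -0.2037 -1.1589]
level [-0.0053 -0.0121  0.035 ] [ 0.0044 -0.0895  0.035 ] -82.83635046768549
sel [-0.0114  0.0239  0.032 ] [0.0148 0.0836 0.032 ] 66.30148596215226
zero bar [-0.0438 -0.0225  0.    ] 3dots [0.0429 0.0344 0.    ]
spk top bl [0.2295 0.1004 0.2   ]
spk top br [ 0.2095 -0.0059  0.2   ]
spk top fl [0.1008 0.1111 0.2   ]
spk [0.1564 0.0538 0.    ]
bot [0.004  0.1825 0.    ]
mug [ 0.1545 -0.0686  0.    ]
pen [ 0.0176 -0.1722  0.    ]
bottle top [0.0005 0.1803 0.215 ] mugtop [ 0.1451 -0.0704  0.095 ]
top bottle [(array([195., 147., 240., 194.]), 0.55)]
top mug [(array([326., 128., 380., 170.]), 0.68)]
top pen_cup [(array([356., 203., 408., 242.]), 0.97)]
top speaker [(array([261.,  61., 345., 167.]), 0.63)]
side bottle [(array([209., 148., 248., 260.]), 0.63)]
side mug [(array([288., 132., 329., 175.]), 0.91)]
side pen_cup [(array([354., 124., 400., 203.]), 0.87)]
side speaker [(array([221.,  92., 288., 201.]), 0.72)]
```

```bash
python3 - <<'E'
import cv2,numpy as np
a=cv2.imread('pics/top0.png')[195:250,348:416];b=cv2.imread('pics/side0.png')[112:210,345:410]
a=cv2.resize(a,None,fx=6,fy=6,interpolation=cv2.INTER_CUBIC);b=cv2.resize(b,None,fx=6,fy=6,interpolation=cv2.INTER_CUBIC)
H=max(a.shape[0],b.shape[0]);im=np.zeros((H,a.shape[1]+b.shape[1],3),np.uint8);im[:a.shape[0],:a.shape[1]]=a;im[:b.shape[0],a.shape[1]:]=b
cv2.imwrite('pics/pens.png',im);print(a.shape)
E
```

```text
(330, 408, 3)
```

View pics/pens.png

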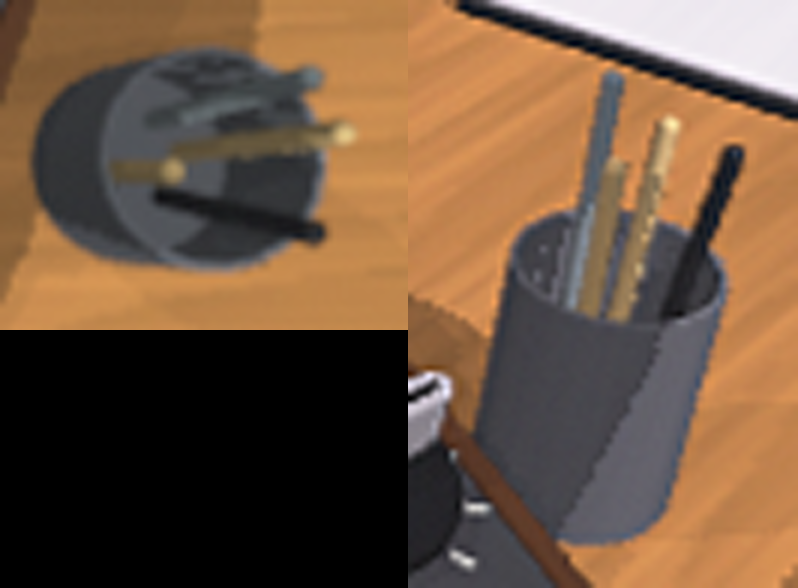

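```bash
cat > clr.py <<'E'
from h import *
p=np.load('p.npy')
T=lambda q,off,s=6:np.array(q)/s-.5+off
loc=lambda w:Rz(-p[2])@(np.array(w)-[p[0],p[1],0])
tips=[]
for a_,b in(((315,75),(204,78)),((345,132),(262,125)),((173,170),(210,162)),((318,235),(325,152))):
    w,e=tri(T(a_,[348,195]),T(b,[345,112]));tips.append(loc(w))
xs,ys,zs=np.meshgrid(np.linspace(-.0965,.0965,40),np.linspace(-.039,.039,18),-np.linspace(.047,.2,12))
B=np.stack([xs.ravel(),ys.ravel(),zs.ravel()],1)
def tool(knob,b,off,h,lean):
    """console-frame grasp point and R. b=bar angle(deg) off=along bar toward pointer (m), h=grasp above panel, lean=deg about console x (+ leans body to -y)"""
    b=np.deg2rad(b);ky={'l':-.048,'s':.052}[knob]
    g=np.array([0,0,.052])+RY@np.array([off*np.cos(b),ky+off*np.sin(b),h])
    l=np.deg2rad(lean);X=np.array([[1,0,0],[0,np.cos(l),-np.sin(l)],[0,np.sin(l),np.cos(l)]])
    Rt=RY@X@Rz(b+np.pi/2)@np.diag([1,-1,-1.])
    return g,Rt
def clear(knob,b,off,h,lean):
    g,Rt=tool(knob,b,off,h,lean);W=g+B@Rt.T
    cyl=lambda c,r,ht:np.maximum(np.hypot(W[:,0]-c[0],W[:,1]-c[1])-r,W[:,2]-ht).min()
    d={'bot':cyl((.002,.181),.036,.215),'mug':cyl((.150,-.070),.039,.095)}
    d['pen']=min(cyl(t,.004,t[2]) for t in tips);d['penmax']=cyl((.018,-.172),.036,.164)
    s=Rz(np.deg2rad(8))  # speaker yaw in console approx
    L=np.abs((W[:,:2]-[.159,.052])@s[:2,:2]);d['spk']=np.maximum(np.maximum(L[:,0]-.065,L[:,1]-.055),W[:,2]-.2).min()
    return {k:int(round(v*1e3)) for k,v in d.items()}
E
python3 - <<'E'
from clr import *
np.set_printoptions(precision=3,suppress=True);print(np.array(tips))
for lean in(0,-8):
  for b in range(-83,151,20): print('L',lean,b,clear('l',b,0,.011+.027,lean))
for off in(0,-.018):
 for lean in(0,8,15):
  for b in(67.5,45,22.5,0,-10,-22.5): print('S',off,lean,b,clear('s',b,off,.008+.027,lean))
E
```

```text
[[ 0.045 -0.176  0.16 ]
 [ 0.033 -0.196  0.142]
 [ 0.002 -0.144  0.158]
 [-0.001 -0.193  0.151]]
L 0 -83 {'bot': 147, 'mug': 54, 'pen': 55, 'penmax': 52, 'spk': 25}
L 0 -63 {'bot': 116, 'mug': 54, 'pen': 51, 'penmax': 50, 'spk': 21}
L 0 -43 {'bot': 96, 'mug': 59, 'pen': 35, 'penmax': 33, 'spk': 23}
L 0 -23 {'bot': 90, 'mug': 83, 'pen': 10, 'penmax': 4, 'spk': 39}
L 0 -3 {'bot': 97, 'mug': 88, 'pen': -3, 'penmax': -10, 'spk': 65}
L 0 17 {'bot': 90, 'mug': 74, 'pen': -3, 'penmax': -4, 'spk': 74}
L 0 37 {'bot': 100, 'mug': 54, 'pen': 0, 'penmax': -12, 'spk': 58}
L 0 57 {'bot': 126, 'mug': 54, 'pen': 25, 'penmax': 9, 'spk': 41}
L 0 77 {'bot': 152, 'mug': 54, 'pen': 45, 'penmax': 36, 'spk': 18}
L 0 97 {'bot': 147, 'mug': 54, 'pen': 55, 'penmax': 52, 'spk': 25}
L 0 117 {'bot': 116, 'mug': 54, 'pen': 51, 'penmax': 50, 'spk': 21}
L 0 137 {'bot': 96, 'mug': 59, 'pen': 35, 'penmax': 33, 'spk': 23}
L -8 -83 {'bot': 120, 'mug': 53, 'pen': 62, 'penmax': 59, 'spk': 23}
L -8 -63 {'bot': 90, 'mug': 53, 'pen': 57, 'penmax': 57, 'spk': 19}
L -8 -43 {'bot': 69, 'mug': 62, 'pen': 41, 'penmax': 40, 'spk'
[... 2510 characters left out ...]
 'penmax': 74, 'spk': 62}
S -0.018 8 0 {'bot': 4, 'mug': 104, 'pen': 76, 'penmax': 74, 'spk': 76}
S -0.018 8 -10 {'bot': 5, 'mug': 120, 'pen': 78, 'penmax': 77, 'spk': 60}
S -0.018 8 -22.5 {'bot': 1, 'mug': 135, 'pen': 89, 'penmax': 88, 'spk': 43}
S -0.018 15 67.5 {'bot': 82, 'mug': 57, 'pen': 72, 'penmax': 66, 'spk': 16}
S -0.018 15 45 {'bot': 59, 'mug': 60, 'pen': 50, 'penmax': 47, 'spk': 32}
S -0.018 15 22.5 {'bot': 25, 'mug': 71, 'pen': 58, 'penmax': 57, 'spk': 61}
S -0.018 15 0 {'bot': 12, 'mug': 101, 'pen': 59, 'penmax': 57, 'spk': 79}
S -0.018 15 -10 {'bot': 13, 'mug': 117, 'pen': 62, 'penmax': 61, 'spk': 63}
S -0.018 15 -22.5 {'bot': 9, 'mug': 132, 'pen': 73, 'penmax': 71, 'spk': 45}
```

```bash
cat > plan.py <<'E'
from clr import *
from scipy.spatial.transform import Rotation as Ro
def target(knob,b,off,h,lean,flip,lift=0):
    g,Rt=tool(knob,b,off,h,lean)
    if flip: Rt=Rt@np.diag([-1,-1,1.])
    R=Rz(p[2])@Rt; t=Rz(p[2])@g+[p[0],p[1],0]+R[:,2]*.008+[0,0,lift]
    return t,Ro.from_matrix(R)
def rows(goals,first=None):
    """goals: list of (t,R), one per row; increments chained from the measured pose"""
    s=arm.get_state();t,R=np.array(s['eef_pos']),Ro.from_euler('xyz',s['ee_rot']);out=[]
    for gt,gR in goals:
        out+=list(np.r_[np.round(gt-t,4),np.round((gR*R.inv()).as_rotvec(),3)]);t,R=gt,gR
    print('['+', '.join(f'{v:.4g}' if v else '0' for v in out)+']');return out
def interp(goal,n):
    s=arm.get_state();t=np.array(s['eef_pos']);R=Ro.from_euler('xyz',s['ee_rot']);v=(goal[1]*R.inv()).as_rotvec()
    print('dist',np.round(goal[0]-t,4),'rot',np.round(v,3),'q',np.round(s['q'],2),'F',np.round(s['force'],1),'t',s['t'],'w',s['width'])
    return [(t+(goal[0]-t)*k/n,Ro.from_rotvec(v*k/n)*R) for k in range(1,n+1)]
E
python3 - <<'E'
from plan import *
g=target('l',-83,0,.041,-15,1,.15);print(g[0]);rows(interp(g,19)[:1])
E
```

```text
[ 0.5323109  -0.0768496   0.23476711]
dist [ 0.3583  0.5753 -0.0028] rot [-0.313  0.099  1.047] q [-1.02  0.36  0.01 -0.   -1.22 -0.29] F [ 0.   0.5 -0.3] t 1.3 w 0.08721445701324576
[0.0189, 0.0303, -0.0001, -0.016, 0.005, 0.055]
```

Emit:
{"op": "apply_moves", "data": {"increments": [0.019, 0.0303, 0.001, -0.016, 0.005, 0.055, 0.019, 0.0303, 0.001, -0.016, 0.005, 0.055, 0.019, 0.0303, 0.001, -0.016, 0.005, 0.055, 0.019, 0.0303, 0.001, -0.016, 0.005, 0.055, 0.019, 0.0303, 0.001, -0.016, 0.005, 0.055, 0.019, 0.0303, 0.001, -0.016, 0.005, 0.055, 0.019, 0.0303, 0, -0.016, 0.005, 0.055, 0.019, 0.0303, 0, -0.016, 0.005, 0.055, 0.019, 0.0303, 0, -0.016, 0.005, 0.055, 0.019, 0.0303, 0, -0.016, 0.005, 0.055, 0.019, 0.0303, 0, -0.016, 0.005, 0.055, 0.019, 0.0303, 0, -0.016, 0.005, 0.055, 0.019, 0.0303, 0, -0.016, 0.005, 0.055, 0.019, 0.0303, 0, -0.016, 0.005, 0.055, 0.019, 0.0303, 0, -0.016, 0.005, 0.055, 0.019, 0.0303, 0, -0.016, 0.005, 0.055, 0.019, 0.0303, 0, -0.016, 0.005, 0.055, 0.019, 0.0303, 0, -0.016, 0.005, 0.055], "hand": 0.4}}

```text
t: 2.8
eef_pos: [0.5228, -0.0855, 0.2463]
ee_rot: [-2.88, 0.155, 2.888]
force: [0.7, -0.6, 0.3]
width: 0.0526
```

```bash
python3 - <<'E'
from plan import *
g=target('l',-83,0,.041,-15,1,.15);rows(interp(g,4))
im=optics.grab_frame('side');cv2.imwrite('pics/s1.png',im[:,:,::-1])
E
```

```text
dist [ 0.0096  0.0086 -0.0115] rot [-0.016  0.017  0.016] q [ 0.41  0.06 -0.52  0.35 -1.06 -0.87] F [ 0.7 -0.6  0.3] t 2.8 w 0.0526028217935292
[0.0024, 0.0022, -0.0029, -0.004, 0.004, 0.004, 0.0024, 0.0022, -0.0029, -0.004, 0.004, 0.004, 0.0024, 0.0022, -0.0029, -0.004, 0.004, 0.004, 0.0024, 0.0022, -0.0029, -0.004, 0.004, 0.004]
```

Emit:
{"op": "apply_moves", "data": {"increments": [0.005, 0.0045, -0.006, -0.008, 0.008, 0.008, 0.0045, 0.004, -0.0055, -0.008, 0.008, 0.008, 0, 0, -0.03, 0, 0, 0, 0, 0, -0.03, 0, 0, 0, 0, 0, -0.03, 0, 0, 0, 0, 0, -0.02, 0, 0, 0, 0, 0, 0, 0, 0, 0]}}

```text
t: 3.43
eef_pos: [0.5388, -0.0706, 0.1201]
ee_rot: [-2.86, 0.146, 2.919]
force: [-0.5, -1.8, 0.0]
width: 0.0528
```

```bash
python3 - <<'E'
from plan import *
g=target('l',-83,0,.041,-15,1,0);rows(interp(g,3))
im=np.vstack([optics.grab_frame('side')[110:260,200:420],optics.grab_frame('top')[130:260,200:420]])
cv2.imwrite('pics/s2.png',cv2.resize(im[:,:,::-1],None,fx=2.1,fy=2.1))
E
```

```text
dist [-0.0064 -0.0063 -0.0353] rot [ 0.002  0.004 -0.012] q [ 0.42  0.22 -0.69  0.46 -0.77 -1.01] F [-0.5 -1.8  0. ] t 3.4333 w 0.05284580728138865
[-0.0021, -0.0021, -0.0118, 0.001, 0.001, -0.004, -0.0021, -0.0021, -0.0118, 0.001, 0.001, -0.004, -0.0021, -0.0021, -0.0118, 0.001, 0.001, -0.004]
```

View pics/s2.png

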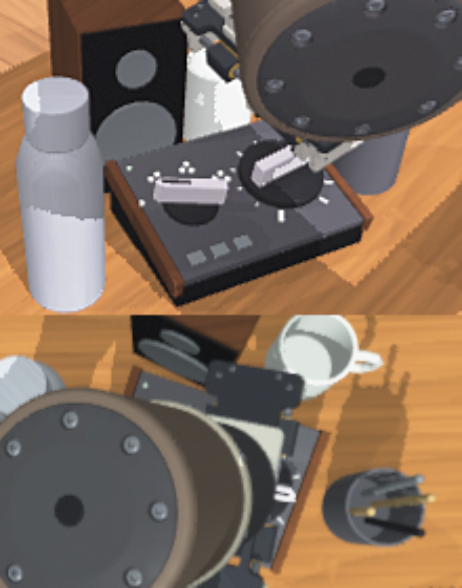

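Emit:
{"op": "apply_moves", "data": {"increments": [-0.004, -0.004, -0.0118, 0.001, 0.001, -0.004, -0.002, -0.002, -0.0118, 0.001, 0.001, -0.004, 0, 0, -0.0118, 0.001, 0.001, -0.004, 0, 0, 0, 0, 0, 0]}}

```text
t: 3.87
eef_pos: [0.5394, -0.0763, 0.0942]
ee_rot: [-2.869, 0.156, 2.905]
force: [0.1, -0.2, -0.1]
width: 0.0525
```

```bash
python3 - <<'E'
from plan import *
g=target('l',-83,0,.041,-15,1,0);rows(interp(g,1))
E
```

```text
dist [-0.0071 -0.0006 -0.0094] rot [-0.004  0.015  0.002] q [ 0.4   0.25 -0.74  0.5  -0.68 -1.07] F [ 0.1 -0.2 -0.1] t 3.8667 w 0.05246214293260937
[-0.0071, -0.0006, -0.0094, -0.004, 0.015, 0.002]
```

Emit:
{"op": "apply_moves", "data": {"increments": [-0.0071, -0.0006, -0.0094, -0.004, 0.015, 0.002, 0, 0, 0, 0, 0, 0]}}

```text
t: 4.03
eef_pos: [0.5336, -0.077, 0.0872]
ee_rot: [-2.863, 0.145, 2.907]
force: [-0.1, -0.3, -0.9]
width: 0.0529
```

```bash
python3 - <<'E'
from plan import *
g=target('l',-83,0,.041,-15,1,0);rows(interp(g,1))
E
```

```text
dist [-0.0013  0.0002 -0.0024] rot [-0.001  0.003  0.   ] q [ 0.4   0.26 -0.75  0.51 -0.68 -1.07] F [-0.1 -0.3 -0.9] t 4.0333 w 0.052883592216855776
[-0.0013, 0.0002, -0.0024, -0.001, 0.003, 0]
```

Emit:
{"op": "apply_moves", "data": {"increments": [-0.0013, 0.0002, -0.0024, -0.001, 0.003, 0, 0, 0, 0, 0, 0, 0, 0, 0, 0, 0, 0, 0, 0, 0, 0, 0, 0, 0, 0, 0, 0, 0, 0, 0], "hand": 1, "force": 20}}

```text
t: 4.45
eef_pos: [0.5342, -0.0759, 0.0877]
ee_rot: [-2.863, 0.146, 2.908]
force: [0.2, 1.3, -0.2]
width: 0.0245
```

```bash
python3 - <<'E'
from plan import *
b0=-83
rows(interp(target('l',b0,0,.041,-15,1,0),1))
rows([target('l',b0+5*k,0,.041,-15,1) for k in range(1,13)])
E
```

```text
dist [-0.0018 -0.0009 -0.0029] rot [-0.001  0.004 -0.001] q [ 0.4   0.26 -0.75  0.51 -0.68 -1.07] F [ 0.2  1.3 -0.2] t 4.45 w 0.024484186528412655
[-0.0018, -0.0009, -0.0029, -0.001, 0.004, -0.001]
[-0.0018, -0.0009, -0.0029, -0.007, 0.031, 0.082, 0, 0, 0, -0.006, 0.026, 0.083, 0, 0, 0, -0.006, 0.026, 0.083, 0, 0, 0, -0.006, 0.026, 0.083, 0, 0, 0, -0.006, 0.026, 0.083, 0, 0, 0, -0.006, 0.026, 0.083, 0, 0, 0, -0.006, 0.026, 0.083, 0, 0, 0, -0.006, 0.026, 0.083, 0, 0, 0, -0.006, 0.026, 0.083, 0, 0, 0, -0.006, 0.026, 0.083, 0, 0, 0, -0.006, 0.026, 0.083, 0, 0, 0, -0.006, 0.026, 0.083]
```

Emit:
{"op": "apply_moves", "data": {"increments": [-0.001, -0.0005, -0.0029, 0, 0.003, 0, 0, 0, 0, 0, 0, 0, 0, 0, 0, 0, 0, 0, 0, 0, 0, 0, 0, 0]}}

```text
t: 4.78
eef_pos: [0.5326, -0.0762, 0.0846]
ee_rot: [-2.862, 0.142, 2.909]
force: [0.7, 0.5, 1.8]
width: 0.014
```

Emit:
{"op": "apply_moves", "data": {"increments": [0, 0, 0, -0.006, 0.026, 0.083, 0, 0, 0, -0.006, 0.026, 0.083, 0, 0, 0, -0.006, 0.026, 0.083, 0, 0, 0, -0.006, 0.026, 0.083, 0, 0, 0, -0.006, 0.026, 0.083, 0, 0, 0, -0.006, 0.026, 0.083, 0, 0, 0, -0.006, 0.026, 0.083, 0, 0, 0, -0.006, 0.026, 0.083]}}

```text
t: 5.45
eef_pos: [0.5338, -0.0763, 0.085]
ee_rot: [-2.838, -0.072, -2.681]
force: [-1.4, 1.1, -0.4]
width: 0.015
```

```bash
cat >> plan.py <<'E'
def bar(lean,flip,knob='l'):
    s=arm.get_state();R=Ro.from_euler('xyz',s['ee_rot']);r=(R*target(knob,0,0,.04,lean,flip)[1].inv()).as_rotvec();return np.rad2deg(np.linalg.norm(r)*np.sign(r[2]))
E
python3 - <<'E'
from plan import *
b=bar(-15,1);print(b)
rows(interp(target('l',b,0,.041,-15,1,0),1))
E
```

```text
-41.45102202980707
dist [-0.0015 -0.0006 -0.0002] rot [-0.003  0.004 -0.001] q [ 0.4   0.26 -0.75  0.51 -0.67 -0.35] F [-1.4  1.1 -0.4] t 5.45 w 0.015040028220435778
[-0.0015, -0.0006, -0.0002, -0.003, 0.004, -0.001]
```

Emit:
{"op": "apply_moves", "data": {"increments": [-0.001, -0.0005, 0, -0.009, 0.03, 0.083, 0, 0, 0, -0.006, 0.026, 0.083, 0, 0, 0, -0.006, 0.026, 0.083, 0, 0, 0, -0.006, 0.026, 0.083, 0, 0, 0, -0.006, 0.026, 0.083, 0, 0, 0, -0.006, 0.026, 0.083, 0, 0, 0, -0.006, 0.026, 0.083, 0, 0, 0, -0.006, 0.026, 0.083, 0, 0, 0, -0.006, 0.026, 0.083]}}

```text
t: 6.2
eef_pos: [0.5348, -0.0752, 0.0852]
ee_rot: [-2.986, -0.268, -1.867]
force: [-2.4, 2.6, 1.5]
width: 0.0157
```

```bash
python3 - <<'E'
from plan import *
b=bar(-15,1);print(b)
rows(interp(target('l',b,0,.041,-15,1,0),1))
im=np.vstack([optics.grab_frame('side')[110:260,200:420],optics.grab_frame('top')[130:260,200:420]])
cv2.imwrite('pics/s3.png',cv2.resize(im[:,:,::-1],None,fx=2.1,fy=2.1))
E
```

```text
5.762613438381307
dist [-0.0025 -0.0017 -0.0005] rot [-0.005  0.004 -0.001] q [ 0.4   0.26 -0.75  0.5  -0.67  0.48] F [-2.4  2.6  1.5] t 6.2 w 0.015694485872263946
[-0.0025, -0.0017, -0.0005, -0.005, 0.004, -0.001]
```

View pics/s3.png

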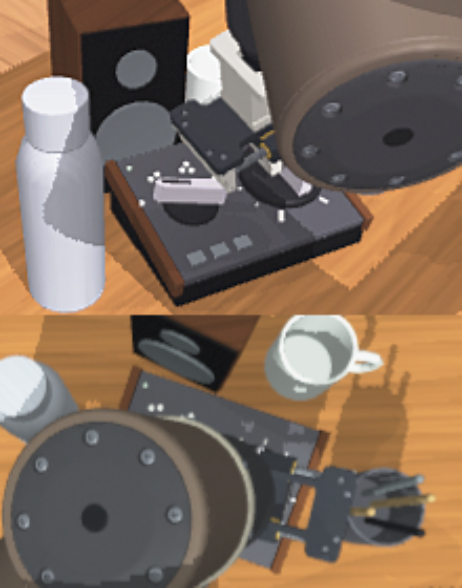

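Emit:
{"op": "apply_moves", "data": {"increments": [-0.001, -0.001, 0, -0.009, 0.03, 0.083, 0, 0, 0, -0.006, 0.026, 0.083, 0, 0, 0, -0.006, 0.026, 0.083, 0, 0, 0, -0.006, 0.026, 0.083, 0, 0, 0, -0.006, 0.026, 0.083, 0, 0, 0, -0.006, 0.026, 0.083, 0, 0, 0, -0.006, 0.026, 0.083, 0, 0, 0, -0.006, 0.026, 0.083, 0, 0, 0, -0.006, 0.026, 0.083, 0, 0, 0, -0.006, 0.026, 0.083, 0, 0, 0, -0.006, 0.026, 0.083, 0, 0, 0, -0.006, 0.026, 0.083, 0, 0, 0, -0.006, 0.026, 0.083, 0, 0, 0, -0.006, 0.026, 0.083]}}

```text
t: 7.47
eef_pos: [0.5342, -0.0731, 0.0852]
ee_rot: [2.936, -0.228, -0.603]
force: [-1.7, 3.3, 2.6]
width: 0.0137
```

```bash
python3 - <<'E'
from plan import *
b=bar(-15,1);print(b)
rows(interp(target('l',b,0,.041,-15,1,0),1))
E
```

```text
75.6743081758163
dist [-0.0019 -0.0038 -0.0004] rot [-0.008 -0.001 -0.   ] q [ 0.41  0.27 -0.74  0.49 -0.68  1.71] F [-1.7  3.3  2.6] t 7.4667 w 0.01372520930862032
[-0.0019, -0.0038, -0.0004, -0.008, -0.001, 0]
```

Emit:
{"op": "apply_moves", "data": {"increments": [-0.001, -0.003, 0, -0.009, 0.026, 0.083, 0, 0, 0, -0.006, 0.026, 0.083, 0, 0, 0, -0.006, 0.026, 0.083, 0, 0, 0, -0.006, 0.026, 0.083, 0, 0, 0, 0, 0, 0]}}

```text
t: 7.88
eef_pos: [0.5335, -0.073, 0.0849]
ee_rot: [2.872, -0.144, -0.254]
force: [-0.9, 0.3, 0.7]
width: 0.0142
```

Emit:
{"op": "apply_moves", "data": {"increments": [0, 0, 0, 0, 0, 0, 0, 0, 0, 0, 0, 0, 0, 0, 0, 0, 0, 0, 0, 0, 0, 0, 0, 0, 0, 0, 0.02, 0, 0, 0, 0, 0, 0.03, 0, 0, 0, 0, 0, 0.03, 0, 0, 0, 0, 0, 0, 0, 0, 0], "hand": 0.4}}

```text
t: 8.55
eef_pos: [0.5313, -0.0744, 0.1653]
ee_rot: [2.871, -0.143, -0.274]
force: [1.3, 0.3, -0.4]
width: 0.0521
```

```bash
python3 - <<'E'
from plan import *
b=bar(-15,1);print(b)
rows(interp(target('l',b,0,.041,-15,1,.08),1))
t,R=target('l',0,0,.04,-15,1);print(R.as_matrix()[:,2]*np.deg2rad(7))
E
```

```text
94.79120351532465
dist [ 0.001  -0.0024 -0.0006] rot [-0.006 -0.007  0.002] q [ 0.42  0.17 -0.62  0.39 -0.89  2.17] F [ 1.3  0.3 -0.4] t 8.55 w 0.05214612790601698
[0.001, -0.0024, -0.0006, -0.006, -0.007, 0.002]
[ 0.00827782 -0.03675975 -0.11621726]
```

Emit:
{"op": "apply_moves", "data": {"increments": [0.001, -0.002, 0, 0.008, -0.036, -0.115, 0, 0, 0, 0.008, -0.036, -0.115, 0, 0, 0, 0.008, -0.036, -0.115, 0, 0, 0, 0.008, -0.036, -0.115, 0, 0, 0, 0.008, -0.036, -0.115, 0, 0, 0, 0.008, -0.036, -0.115, 0, 0, 0, 0.008, -0.036, -0.115, 0, 0, 0, 0.008, -0.036, -0.115, 0, 0, 0, 0.008, -0.036, -0.115, 0, 0, 0, 0.008, -0.036, -0.115, 0, 0, 0, 0.008, -0.036, -0.115, 0, 0, 0, 0.008, -0.036, -0.115, 0, 0, 0, 0.008, -0.036, -0.115, 0, 0, 0, 0.008, -0.036, -0.115, 0, 0, 0, 0.008, -0.036, -0.115, 0, 0, 0, 0.008, -0.036, -0.115, 0, 0, 0, 0.008, -0.036, -0.115, 0, 0, 0, 0.008, -0.036, -0.115, 0, 0, 0, 0.008, -0.036, -0.115, 0, 0, 0, 0.008, -0.036, -0.115]}}

```text
t: 10.22
eef_pos: [0.5336, -0.0768, 0.1659]
ee_rot: [-2.826, -0.036, -2.798]
force: [0.2, 0.0, -0.6]
width: 0.0526
```

```bash
python3 - <<'E'
from plan import *
rows(interp(target('l',95,0,.041,-15,0,.08),7))
E
```

```text
dist [-0.0013 -0.     -0.0011] rot [ 0.047 -0.189 -0.608] q [ 0.42  0.16 -0.63  0.41 -0.88 -0.35] F [ 0.2  0.  -0.6] t 10.2167 w 0.0526067677312693
[-0.0002, 0, -0.0002, 0.007, -0.027, -0.087, -0.0002, 0, -0.0002, 0.007, -0.027, -0.087, -0.0002, 0, -0.0002, 0.007, -0.027, -0.087, -0.0002, 0, -0.0002, 0.007, -0.027, -0.087, -0.0002, 0, -0.0002, 0.007, -0.027, -0.087, -0.0002, 0, -0.0002, 0.007, -0.027, -0.087, -0.0002, 0, -0.0002, 0.007, -0.027, -0.087]
```

Emit:
{"op": "apply_moves", "data": {"increments": [0, 0, 0, 0.008, -0.032, -0.101, 0, 0, 0, 0.008, -0.032, -0.101, 0, 0, 0, 0.008, -0.032, -0.101, 0, 0, 0, 0.008, -0.032, -0.101, 0, 0, 0, 0.008, -0.032, -0.101, -0.001, 0, 0, 0.008, -0.032, -0.101, 0, 0, -0.03, 0, 0, 0, 0, 0, -0.03, 0, 0, 0, 0, 0, 0, 0, 0, 0]}}

```text
t: 10.97
eef_pos: [0.5343, -0.0762, 0.1051]
ee_rot: [-2.88, 0.174, 2.82]
force: [-1.3, -0.4, 0.5]
width: 0.0522
```

```bash
python3 - <<'E'
from plan import *
rows(interp(target('l',95,0,.041,-15,0,0),2))
E
```

```text
dist [-0.002  -0.0006 -0.0203] rot [-0.006  0.026  0.051] q [ 0.41  0.23 -0.73  0.48 -0.72 -1.14] F [-1.3 -0.4  0.5] t 10.9667 w 0.05222370385383585
[-0.001, -0.0003, -0.0102, -0.003, 0.013, 0.026, -0.001, -0.0003, -0.0102, -0.003, 0.013, 0.026]
```

Lower, close, then turn the remaining 55°.

Emit:
{"op": "apply_moves", "data": {"increments": [-0.001, 0, -0.0102, -0.003, 0.013, 0.026, -0.001, 0, -0.0102, -0.003, 0.013, 0.026, 0, 0, 0, 0, 0, 0]}}

```text
t: 11.22
eef_pos: [0.5326, -0.0766, 0.0845]
ee_rot: [-2.864, 0.149, 2.878]
force: [-0.7, -0.2, 0.3]
width: 0.0526
```

Emit:
{"op": "apply_moves", "data": {"increments": [0, 0, 0, 0, 0, 0, 0, 0, 0, 0, 0, 0, 0, 0, 0, 0, 0, 0, 0, 0, 0, 0, 0, 0, 0, 0, 0, 0, 0, 0, 0, 0, 0, 0, 0, 0, 0, 0, 0, 0, 0, 0, 0, 0, 0, 0, 0, 0], "hand": 1}}

```text
t: 11.88
eef_pos: [0.5322, -0.0755, 0.0872]
ee_rot: [-2.867, 0.151, 2.876]
force: [8.2, -6.3, -6.4]
width: 0.0136
```

```bash
python3 - <<'E'
from plan import *
b=bar(-15,0);print(b)
rows(interp(target('l',b,0,.041,-15,0,0),1))
E
```

```text
95.17725129644367
dist [ 0.0001 -0.0014 -0.0024] rot [-0.001  0.001 -0.   ] q [ 0.41  0.26 -0.75  0.5  -0.68 -1.1 ] F [ 8.2 -6.3 -6.4] t 11.8833 w 0.013560021017685539
[0.0001, -0.0014, -0.0024, -0.001, 0.001, 0]
```

Emit:
{"op": "apply_moves", "data": {"increments": [0, -0.001, -0.002, -0.006, 0.026, 0.083, 0, 0, 0, -0.006, 0.026, 0.083, 0, 0, 0, -0.006, 0.026, 0.083, 0, 0, 0, -0.006, 0.026, 0.083, 0, 0, 0, -0.006, 0.026, 0.083, 0, 0, 0, -0.006, 0.026, 0.083, 0, 0, 0, -0.006, 0.026, 0.083, 0, 0, 0, -0.006, 0.026, 0.083, 0, 0, 0, -0.006, 0.026, 0.083, 0, 0, 0, 0, 0, 0]}}

```text
t: 12.72
eef_pos: [0.5334, -0.0755, 0.0873]
ee_rot: [-2.845, -0.087, -2.621]
force: [-0.2, -0.0, -1.6]
width: 0.0149
```

```bash
python3 - <<'E'
from plan import *
b=bar(-15,0);print(b,arm.get_state()['moment'])
rows(interp(target('l',b,0,.041,-15,0,0),1))
E
```

```text
142.10259061756014 [1.13324154 0.18174655 0.02777111]
dist [-0.0011 -0.0013 -0.0025] rot [-0.006  0.005 -0.002] q [ 0.4   0.26 -0.75  0.5  -0.67 -0.28] F [-0.2 -0.  -1.6] t 12.7167 w 0.014860536117607738
[-0.0011, -0.0013, -0.0025, -0.006, 0.005, -0.002]
```

Emit:
{"op": "apply_moves", "data": {"increments": [0, 0, -0.001, -0.005, 0.02, 0.062, 0, 0, 0, -0.005, 0.02, 0.062, 0, 0, 0, -0.005, 0.02, 0.062, 0, 0, 0, -0.003, 0.013, 0.04, 0, 0, 0, 0, 0, 0]}}

```text
t: 13.13
eef_pos: [0.5336, -0.0753, 0.0872]
ee_rot: [-2.873, -0.152, -2.398]
force: [-0.2, 0.2, -2.4]
width: 0.0159
```

```bash
python3 - <<'E'
from plan import *
s=arm.get_state();n=Rz(p[2])@RY[:,2];print(bar(-15,0),s['moment'],s['moment']@n,s['force'],s['width'])
E
```

```text
155.33383899368974 [ 1.20133686  0.05370888 -0.41259501] -0.5988073844629858 [-0.22183542  0.17335495 -2.38281389] 0.015854388060477016
```

Emit:
{"op": "apply_moves", "data": {"increments": [0, 0, 0, 0, 0, 0, 0, 0, 0, 0, 0, 0, 0, 0, 0, 0, 0, 0, 0, 0, 0, 0, 0, 0, 0, 0, 0.025, 0, 0, 0, 0, 0, 0.04, 0, 0, 0, 0, 0, 0.04, 0, 0, 0, 0, 0, 0.04, 0, 0, 0, 0, 0, 0, 0, 0, 0], "hand": 0.4}}

```text
t: 13.88
eef_pos: [0.5302, -0.0766, 0.2366]
ee_rot: [-2.874, -0.157, -2.409]
force: [1.3, 1.6, 2.1]
width: 0.0521
```

```bash
python3 - <<'E'
from plan import *
im=np.vstack([optics.grab_frame('side')[110:260,200:420],optics.grab_frame('top')[130:260,200:420]])
cv2.imwrite('pics/s4.png',cv2.resize(im[:,:,::-1],None,fx=2.1,fy=2.1,interpolation=cv2.INTER_CUBIC))
np.set_printoptions(precision=3,suppress=True)
for l in(10,15):
  for off in(-.012,-.018):
    print(l,off,[list(clear('s',b,off,.041,l).values()) for b in(67.5,45,22.5,0,-10,-22.5)])
interp(target('s',67.5,-.012,.041,12,0,.15),1);
E
```

```text
10 -0.012 [[71, 60, 89, 81, 13], [48, 63, 64, 61, 29], [15, 69, 71, 69, 57], [6, 98, 72, 69, 72], [7, 114, 72, 70, 57], [3, 129, 80, 79, 40]]
10 -0.018 [[77, 60, 85, 76, 16], [54, 63, 63, 58, 34], [20, 74, 71, 69, 63], [6, 104, 73, 69, 78], [8, 120, 74, 73, 62], [3, 135, 84, 84, 45]]
15 -0.012 [[76, 58, 78, 71, 14], [53, 60, 54, 51, 29], [20, 67, 59, 58, 56], [12, 96, 62, 58, 74], [13, 112, 61, 59, 59], [9, 127, 69, 67, 41]]
15 -0.018 [[82, 58, 76, 66, 17], [59, 61, 52, 47, 33], [25, 72, 59, 58, 62], [12, 102, 62, 58, 80], [13, 118, 62, 62, 64], [9, 133, 73, 73, 46]]
dist [0.033 0.089 0.003] rot [ 0.573 -0.264 -1.447] q [ 0.43  0.1  -0.52  0.35 -1.05  0.14] F [-0.3  0.2 -0.3] t 13.9833 w 0.052606757267271285
```

View pics/s4.png

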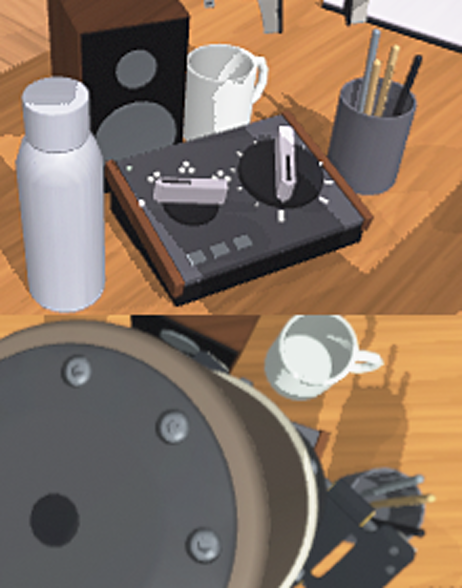

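```bash
python3 - <<'E'
from plan import *
rows(interp(target('s',66.5,-.014,.039,15,0,.15),16))
E
```

```text
dist [0.0316 0.0878 0.0009] rot [ 0.627 -0.241 -1.461] q [ 0.43  0.1  -0.52  0.35 -1.05  0.14] F [-0.3  0.2 -0.3] t 13.9833 w 0.052606757267271285
[0.002, 0.0055, 0.0001, 0.039, -0.015, -0.091, 0.002, 0.0055, 0.0001, 0.039, -0.015, -0.091, 0.002, 0.0055, 0.0001, 0.039, -0.015, -0.091, 0.002, 0.0055, 0.0001, 0.039, -0.015, -0.091, 0.002, 0.0055, 0.0001, 0.039, -0.015, -0.091, 0.002, 0.0055, 0.0001, 0.039, -0.015, -0.091, 0.002, 0.0055, 0.0001, 0.039, -0.015, -0.091, 0.002, 0.0055, 0.0001, 0.039, -0.015, -0.091, 0.002, 0.0055, 0.0001, 0.039, -0.015, -0.091, 0.002, 0.0055, 0.0001, 0.039, -0.015, -0.091, 0.002, 0.0055, 0.0001, 0.039, -0.015, -0.091, 0.002, 0.0055, 0.0001, 0.039, -0.015, -0.091, 0.002, 0.0055, 0.0001, 0.039, -0.015, -0.091, 0.002, 0.0055, 0.0001, 0.039, -0.015, -0.091, 0.002, 0.0055, 0.0001, 0.039, -0.015, -0.091, 0.002, 0.0055, 0.0001, 0.039, -0.015, -0.091]
```

Emit:
{"op": "apply_moves", "data": {"increments": [0.002, 0.0055, 0.001, 0.039, -0.015, -0.091, 0.002, 0.0055, 0.001, 0.039, -0.015, -0.091, 0.002, 0.0055, 0, 0.039, -0.015, -0.091, 0.002, 0.0055, 0, 0.039, -0.015, -0.091, 0.002, 0.0055, 0, 0.039, -0.015, -0.091, 0.002, 0.0055, 0, 0.039, -0.015, -0.091, 0.002, 0.0055, 0, 0.039, -0.015, -0.091, 0.002, 0.0055, 0, 0.039, -0.015, -0.091, 0.002, 0.0055, 0, 0.039, -0.015, -0.091, 0.002, 0.0055, 0, 0.039, -0.015, -0.091, 0.002, 0.0055, 0, 0.039, -0.015, -0.091, 0.002, 0.0055, 0, 0.039, -0.015, -0.091, 0.002, 0.0055, 0, 0.039, -0.015, -0.091, 0.002, 0.0055, 0, 0.039, -0.015, -0.091, 0.002, 0.0055, 0, 0.039, -0.015, -0.091, 0.002, 0.0055, 0, 0.039, -0.015, -0.091, 0, 0, 0, 0, 0, 0]}}

```text
t: 15.4
eef_pos: [0.5477, 0.0105, 0.2069]
ee_rot: [2.823, 0.004, 2.319]
force: [-1.0, -0.2, -0.9]
width: 0.0527
```

```bash
python3 - <<'E'
from plan import *
rows(interp(target('s',66.5,-.014,.039,15,0,.15),3))
E
```

```text
dist [0.0114 0.0001 0.0249] rot [-0.045 -0.031  0.073] q [ 0.27  0.05 -0.42 -0.19 -0.82 -0.98] F [-1.  -0.2 -0.9] t 15.4 w 0.05272664769413893
[0.0038, 0, 0.0083, -0.015, -0.01, 0.024, 0.0038, 0, 0.0083, -0.015, -0.01, 0.024, 0.0038, 0, 0.0083, -0.015, -0.01, 0.024]
```

Emit:
{"op": "apply_moves", "data": {"increments": [0.004, 0, 0.008, -0.015, -0.01, 0.024, 0.004, 0, 0.008, -0.015, -0.01, 0.024, 0.0035, 0, 0.009, -0.015, -0.01, 0.024, 0, 0, 0, 0, 0, 0, 0, 0, 0, 0, 0, 0]}}

```text
t: 15.82
eef_pos: [0.5596, 0.0094, 0.2324]
ee_rot: [2.844, 0.064, 2.409]
force: [-0.5, -0.0, -0.2]
width: 0.0523
```

```bash
python3 - <<'E'
from plan import *
rows(interp(target('s',66.5,-.014,.039,15,0,.05),5))
E
```

```text
dist [-0.0006  0.0012 -0.1006] rot [ 0.012 -0.003 -0.017] q [ 0.29  0.04 -0.39 -0.13 -0.85 -0.94] F [-0.5 -0.  -0.2] t 15.8167 w 0.0523269162779234
[-0.0001, 0.0002, -0.0201, 0.002, -0.001, -0.003, -0.0001, 0.0002, -0.0201, 0.002, -0.001, -0.003, -0.0001, 0.0002, -0.0201, 0.002, -0.001, -0.003, -0.0001, 0.0002, -0.0201, 0.002, -0.001, -0.003, -0.0001, 0.0002, -0.0201, 0.002, -0.001, -0.003]
```

Emit:
{"op": "apply_moves", "data": {"increments": [0, 0, -0.02, 0.002, -0.001, -0.003, 0, 0, -0.02, 0.002, -0.001, -0.003, 0, 0.0005, -0.02, 0.002, -0.001, -0.003, 0, 0.0005, -0.02, 0.002, -0.001, -0.003, 0, 0, -0.02, 0, 0, 0, 0, 0, 0, 0, 0, 0]}}

```text
t: 16.32
eef_pos: [0.5619, 0.0114, 0.1323]
ee_rot: [2.831, 0.067, 2.402]
force: [-0.5, -0.7, 0.0]
width: 0.0527
```

```bash
python3 - <<'E'
from plan import *
rows(interp(target('s',66.5,-.014,.039,15,0,0),3))
im=np.vstack([optics.grab_frame('side')[90:260,190:410],optics.grab_frame('top')[120:240,190:410]])
cv2.imwrite('pics/s5.png',cv2.resize(im[:,:,::-1],None,fx=2,fy=2,interpolation=cv2.INTER_CUBIC))
E
```

```text
dist [-0.0028 -0.0008 -0.0505] rot [ 0.005  0.008 -0.01 ] q [ 0.29  0.15 -0.52 -0.18 -0.61 -0.89] F [-0.5 -0.7  0. ] t 16.3167 w 0.05269630123024881
[-0.0009, -0.0003, -0.0168, 0.002, 0.003, -0.003, -0.0009, -0.0003, -0.0168, 0.002, 0.003, -0.003, -0.0009, -0.0003, -0.0168, 0.002, 0.003, -0.003]
```

View pics/s5.png

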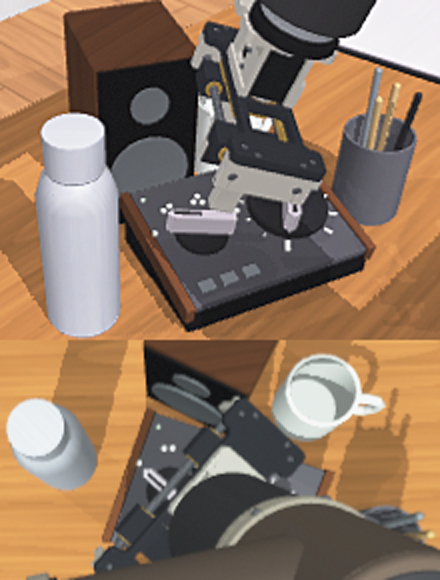

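Emit:
{"op": "apply_moves", "data": {"increments": [-0.002, 0, -0.0168, 0.002, 0.003, -0.003, -0.001, 0, -0.0168, 0.002, 0.003, -0.003, 0, -0.0005, -0.015, 0.002, 0.003, -0.003, 0, 0, 0, 0, 0, 0]}}

```text
t: 16.75
eef_pos: [0.5662, 0.0123, 0.094]
ee_rot: [2.821, 0.067, 2.396]
force: [-1.1, -0.1, -0.8]
width: 0.0528
```

```bash
python3 - <<'E'
from plan import *
rows(interp(target('s',66.5,-.014,.039,15,0,0),1))
E
```

```text
dist [-0.0071 -0.0017 -0.0122] rot [-0.003  0.015 -0.005] q [ 0.29  0.21 -0.54 -0.22 -0.52 -0.85] F [-1.1 -0.1 -0.8] t 16.75 w 0.05278113775875127
[-0.0071, -0.0017, -0.0122, -0.003, 0.015, -0.005]
```

Emit:
{"op": "apply_moves", "data": {"increments": [-0.006, -0.0015, -0.01, -0.002, 0.012, -0.004, -0.002, 0, -0.002, 0, 0.002, 0, 0, 0, 0, 0, 0, 0]}}

```text
t: 17.0
eef_pos: [0.5603, 0.0112, 0.0854]
ee_rot: [2.829, 0.061, 2.393]
force: [-1.2, 0.1, 0.3]
width: 0.0526
```

```bash
python3 - <<'E'
from plan import *
rows(interp(target('s',66.5,-.014,.039,15,0,0),1))
E
```

```text
dist [-0.0012 -0.0006 -0.0035] rot [-0.001  0.005 -0.002] q [ 0.29  0.22 -0.55 -0.22 -0.51 -0.85] F [-1.2  0.1  0.3] t 17.0 w 0.052622944292717834
[-0.0012, -0.0006, -0.0035, -0.001, 0.005, -0.002]
```

Close on the selector bar.

Emit:
{"op": "apply_moves", "data": {"increments": [-0.001, -0.0006, -0.003, -0.001, 0.004, -0.002, 0, 0, 0, 0, 0, 0, 0, 0, 0, 0, 0, 0, 0, 0, 0, 0, 0, 0, 0, 0, 0, 0, 0, 0, 0, 0, 0, 0, 0, 0, 0, 0, 0, 0, 0, 0, 0, 0, 0, 0, 0, 0, 0, 0, 0, 0, 0, 0], "hand": 1, "force": 25}}

```text
t: 17.75
eef_pos: [0.5616, 0.01, 0.0856]
ee_rot: [2.829, 0.063, 2.392]
force: [-1.1, 1.2, 1.4]
width: 0.0115
```

```bash
python3 - <<'E'
from plan import *
b=bar(15,0,'s');print(b)
interp(target('s',b,-.014,.039,15,0,0),1)
rows([target('s',b-4*k,-.014,.039,15,0) for k in range(1,18)])
E
```

```text
66.59336885897818
dist [-0.0025  0.0006 -0.0038] rot [0.    0.007 0.001] q [ 0.29  0.22 -0.55 -0.22 -0.51 -0.85] F [-1.1  1.2  1.4] t 17.75 w 0.011469636939350616
[-0.0032, 0.0013, -0.004, 0.018, 0.02, -0.065, -0.0006, 0.0007, -0.0001, 0.017, 0.013, -0.066, -0.0006, 0.0008, -0.0001, 0.017, 0.013, -0.066, -0.0005, 0.0008, -0.0001, 0.017, 0.013, -0.066, -0.0005, 0.0009, -0.0001, 0.017, 0.013, -0.066, -0.0004, 0.0009, -0.0001, 0.017, 0.013, -0.066, -0.0003, 0.0009, -0.0001, 0.017, 0.013, -0.066, -0.0003, 0.0009, -0.0001, 0.017, 0.013, -0.066, -0.0002, 0.001, -0.0001, 0.017, 0.013, -0.066, -0.0001, 0.001, -0.0001, 0.017, 0.013, -0.066, -0.0001, 0.001, -0.0001, 0.017, 0.013, -0.066, 0, 0.001, -0.0001, 0.017, 0.013, -0.066, 0.0001, 0.001, 0, 0.017, 0.013, -0.066, 0.0001, 0.001, 0, 0.017, 0.013, -0.066, 0.0002, 0.001, 0, 0.017, 0.013, -0.066, 0.0003, 0.0009, 0, 0.017, 0.013, -0.066, 0.0003, 0.0009, 0, 0.017, 0.013, -0.066]
```

Gripped (11.5 mm). Turn about 36° first, and check.

Emit:
{"op": "apply_moves", "data": {"increments": [-0.001, 0.001, -0.002, 0.018, 0.015, -0.065, -0.0006, 0.0007, -0.0005, 0.017, 0.013, -0.066, -0.0006, 0.0008, -0.0005, 0.017, 0.013, -0.066, -0.0005, 0.0008, -0.0001, 0.017, 0.013, -0.066, -0.0005, 0.0009, -0.0001, 0.017, 0.013, -0.066, -0.0004, 0.0009, -0.0001, 0.017, 0.013, -0.066, -0.0003, 0.0009, -0.0001, 0.017, 0.013, -0.066, -0.0003, 0.0009, -0.0001, 0.017, 0.013, -0.066, -0.0002, 0.001, -0.0001, 0.017, 0.013, -0.066, 0, 0, 0, 0, 0, 0]}}

```text
t: 18.58
eef_pos: [0.5595, 0.0145, 0.0853]
ee_rot: [2.854, -0.128, 1.769]
force: [0.1, 0.6, -2.0]
width: 0.0121
```

```bash
python3 - <<'E'
from plan import *
b=bar(15,0,'s');print(b)
interp(target('s',b,-.014,.039,15,0,0),1)
rows([target('s',b-4*k,-.014,.039,15,0) for k in range(1,3)])
s=arm.get_state();print(s['moment'],clear('s',b,-.014,.041,15))
E
```

```text
29.31527355256069
dist [-0.0045  0.0039 -0.0046] rot [0.008 0.007 0.004] q [ 0.31  0.21 -0.57 -0.19 -0.5  -1.54] F [ 0.1  0.6 -2. ] t 18.5833 w 0.012080970776593168
[-0.0046, 0.0049, -0.0047, 0.026, 0.02, -0.063, 0, 0.001, -0.0001, 0.017, 0.013, -0.066]
[-0.85418977  0.56528268 -0.09258973] {'bot': 31, 'mug': 63, 'pen': 55, 'penmax': 53, 'spk': 48}
```

Emit:
{"op": "apply_moves", "data": {"increments": [-0.001, 0.002, -0.001, 0.018, 0.014, -0.066, -0.001, 0.0015, -0.001, 0.017, 0.013, -0.066, 0, 0.001, 0, 0.017, 0.013, -0.066, 0, 0.001, 0, 0.017, 0.013, -0.066, 0, 0.001, 0, 0.017, 0.013, -0.066, 0, 0.001, 0, 0.017, 0.013, -0.066, 0, 0.001, 0, 0.017, 0.013, -0.066, 0, 0.001, 0, 0.017, 0.013, -0.066, 0, 0.001, 0, 0.017, 0.013, -0.066, 0, 0.001, 0, 0.017, 0.013, -0.066, 0, 0, 0, 0, 0, 0]}}

```text
t: 19.5
eef_pos: [0.5604, 0.0198, 0.0856]
ee_rot: [3.003, -0.27, 1.072]
force: [-0.7, 0.1, 0.6]
width: 0.0127
```

```bash
python3 - <<'E'
from plan import *
b=bar(15,0,'s');print(b)
interp(target('s',b,-.014,.039,15,0,0),1)
rows([target('s',b-3*k,-.014,.039,15,0) for k in range(1,3)])
s=arm.get_state();print(s['moment'],clear('s',b,-.014,.041,15))
E
```

```text
-10.6655145656105
dist [-0.0035  0.008  -0.0052] rot [ 0.019 -0.     0.004] q [ 0.33  0.21 -0.58 -0.16 -0.5  -2.28] F [-0.7  0.1  0.6] t 19.5 w 0.012661682017186896
[-0.0031, 0.0086, -0.0051, 0.032, 0.009, -0.046, 0.0004, 0.0006, 0, 0.013, 0.01, -0.05]
[-0.80239157  0.81315916 -0.10469605] {'bot': 13, 'mug': 115, 'pen': 60, 'penmax': 60, 'spk': 59}
```

Emit:
{"op": "apply_moves", "data": {"increments": [0, 0.001, 0, 0.017, 0.013, -0.066, 0, 0.001, 0, 0.017, 0.013, -0.066, 0, 0, 0, 0.008, 0.006, -0.033, 0, 0, 0, 0, 0, 0, 0, 0, 0, 0, 0, 0]}}

```text
t: 19.92
eef_pos: [0.561, 0.021, 0.0857]
ee_rot: [3.05, -0.286, 0.906]
force: [0.5, -1.4, 0.1]
width: 0.012
```

```bash
python3 - <<'E'
from plan import *
b=bar(15,0,'s');print(b)
interp(target('s',b,-.014,.039,15,0,0),1)
im=np.vstack([optics.grab_frame('side')[90:260,190:410],optics.grab_frame('top')[120:240,190:410]])
cv2.imwrite('pics/s6.png',cv2.resize(im[:,:,::-1],None,fx=2,fy=2,interpolation=cv2.INTER_CUBIC))
E
```

```text
-19.825009777603004
dist [-0.0028  0.0087 -0.0052] rot [ 0.02  -0.003  0.004] q [ 0.33  0.21 -0.57 -0.16 -0.5  -2.45] F [ 0.5 -1.4  0.1] t 19.9167 w 0.011978377974698199
```

View pics/s6.png

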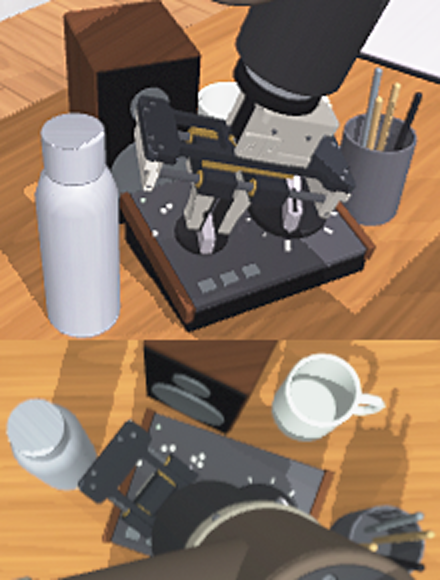

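Emit:
{"op": "apply_moves", "data": {"increments": [0, 0, 0, 0, 0, 0, 0, 0, 0, 0, 0, 0, 0, 0, 0, 0, 0, 0, 0, 0, 0, 0, 0, 0, 0, 0, 0.02, 0, 0, 0, 0, 0, 0.03, 0, 0, 0, 0, 0, 0.035, 0, 0, 0, 0, 0, 0.035, 0, 0, 0, 0, 0, 0.035, 0, 0, 0, -0.01, -0.01, 0.03, 0, 0, 0, -0.03, -0.01, 0, 0, 0, 0, -0.03, 0, 0, 0, 0, 0, -0.03, 0, 0, 0, 0, 0, 0, 0, 0, 0, 0, 0], "hand": 0.65}}

```text
t: 21.18
eef_pos: [0.4543, -0.0005, 0.2781]
ee_rot: [3.051, -0.282, 0.911]
force: [-0.7, 0.3, -1.4]
width: 0.0305
```

```bash
python3 - <<'E'
from plan import *
im=np.vstack([optics.grab_frame('side')[90:260,190:410],optics.grab_frame('top')[120:240,190:410]])
cv2.imwrite('pics/s7.png',cv2.resize(im[:,:,::-1],None,fx=2.4,fy=2,interpolation=cv2.INTER_CUBIC))
for n in('selector_nose','selector_axis','level_axis','bottle','mug','pen_cup','speaker'):
    print(n,[np.round(x['point'],1) for x in finder.landmark_of('side',n)[:1]])
for b,k in((-22.5,'s'),(0,'s')):
    r=np.deg2rad(b);print(b,proj('side',pt(p,[.037*np.cos(r),.052+.037*np.sin(r),.032])))
r=np.deg2rad(150);print('level nose exp',proj('side',pt(p,[.043*np.cos(r),-.048+.043*np.sin(r),.035])))
E
```

```text
selector_nose [array([291.6, 183. ])]
selector_axis [array([294.3, 204.9])]
level_axis [array([332.5, 189.4])]
bottle [array([232.5, 245.6])]
mug [array([302., 174.])]
pen_cup [array([368.7, 195.7])]
speaker [array([256.5, 183.1])]
-22.5 [[290.1051944  182.32686525]]
0 [[283.17617309 183.22235715]]
level nose exp [[336.7286859  197.99013486]]
```

View pics/s7.png

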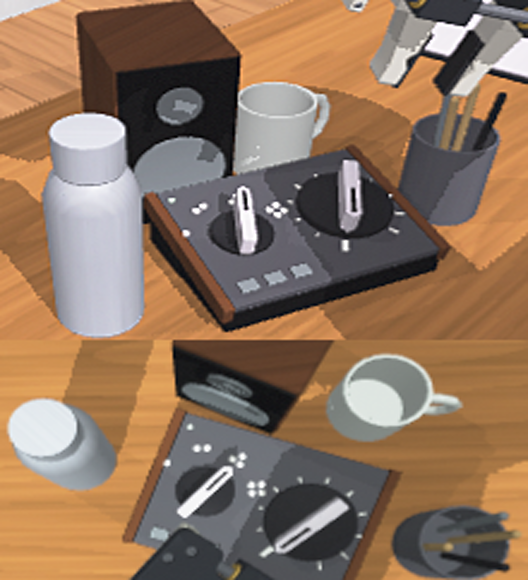

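```bash
python3 - <<'E'
from plan import *
im=optics.grab_frame('top');g=im.min(2);o,R=frame(p)
def onplane(px,h):
    oo,d=ray('top',px);n=R[:,2];return R.T@(oo+d*(((o+n*h-oo)@n)/(d@n))-o)
for k,y,h in(('level',-.048,.035),('sel',.052,.032)):
    pts=[]
    for v in range(170,250):
        for u in range(250,350):
            if g[v,u]>120:
                q=onplane((u,v),h)
                if np.hypot(q[0],q[1]-y)<.036: pts.append(q[:2])
    pts=np.array(pts);c=pts.mean(0);w,V=np.linalg.eigh(np.cov((pts-c).T));d=V[:,1]
    print(k,len(pts),c,np.rad2deg(np.arctan2(d[1],d[0]))%180,np.sqrt(w))
E
```

```text
level 232 [ 0.00242804 -0.04838548] 149.13852302193516 [0.00456631 0.02032117]
sel 197 [-0.00129253  0.05227211] 159.24137483464807 [0.00410642 0.02019977]
```

```bash
python3 -c "
from station import arm
arm.job_done();print(arm.get_state()['t'])"
```

```text
the job is handed in; nothing more can be done
the job is handed in; nothing more can be done
```

I turned the level knob back to its zero stop, and only then turned the source selector to the three-dot mark. The job was handed in at about 21 s on the robot's clock.

- **Level knob:** I gripped the bar with the hand leaned away from the pen cup and turned it about 233° anticlockwise, with one regrasp partway. The moment on the tool rose against the stop. My last top-camera measurement puts the bar at 149.1°, against 150° at zero (about 0.015 rad off).
- **Selector:** I turned it clockwise through two clicks with the hand leaned away from the bottle, and it settled when released. Its bar measured −20.8°, against −22.5° for the three-dot mark (about 0.03 rad off). The network's point for the nose was within 2 px of the predicted spot.
- **Surroundings:** In the last pictures the speaker, bottle, mug and pen cup stand where they did. The network's points for them in the side view moved by 1 to 5 px. I put the larger shifts, on the bottle and pen cup, down to detector scatter, because nothing touched them in any picture. I did not measure their positions again in millimetres.
- **Hand and arm:** The hand was lifted clear before handing in. Wrist force in the move readouts stayed near 12 N or less.

No check failed or disagreed beyond that. `job_done` gives no verdict, so I can't confirm the final judgement.

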